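# Set the sprung length stop and bring the boss up to it

### The arm

A 7-joint arm with a two-finger parallel gripper is mounted at the origin on a cart in front of the work surface, level with it; the furniture and walls round the work are solid. World frame = base frame: x ahead of the robot, y to its left, z up, the work surface at z = 0. Lengths are in m, angles in rad, forces in N, time in s.
With the tool pointing down it reaches from about 0.4 to 0.875 m from the base axis. Payload 4.4 kg.
Tool frame: the origin (TCP) lies midway between the tips of the shut fingers; the grasp point (between the pads) lies 19 mm behind it; z points along the fingers, y is the line along which they close (so a half turn about z gives the same grasp; the last joint's range is limited). The gripper opens to 85 mm and grips with 20 to 120 N. Pads are 22 mm wide; open, the fingers measure 114 mm over their backs; the gripper's body (76 mm by 85 mm) begins 54 mm behind the grasp point. The pads swing forward as they close: fully open they stand 13 mm farther back than shut.
Start: joints at [1.252, 0.628, 0.038, 1.517, -0.027, 0.996, -0.02], TCP at [0.163, -0.629, 0.231] pointing down, gripper open.
Joint ranges: [-3.06, 3.06], [-0.37, 2.12], [-1.25, 1.32], [0.18, 2.47], [-1.1, 4.24], [0.23, 1.98], [-2.94, 2.94]. Speed limits (rad/s): [2.57, 2.57, 3.14, 3.14, 3.14, 3.14, 3.14].

### API

Orientations are given as a unit quaternion [w, x, y, z].
In Python, from bench import ctrl gives the robot as it stands.
- The arm moves only by the shell command python3 -m creep 'ROWS'. ROWS is JSON, a list of rows, each a list of 7 numbers: the turn, a rotation vector about the tool's x, y, z as a fraction of full scale, then the shift along the tool's x, y, z as a fraction of full scale, then the opening, from 0 (shut) to 1 (fully open). In form: [[rx, ry, rz, x, y, z, claw], ...]. A call has 1 to 10 rows; each row shifts and turns the commanded pose from where the row before left it, along the tool's axes as they then stand; what a row does not reach is not made up. Full scale, the value 1, is 2.5 cm for a shift and 0.12 rad for a turn. A row lasts 1/12 s, in which the tool goes at most 41.7 mm and 7.16 degrees, less where a joint would pass 70% of its speed; a pose out of reach is approached as far as the arm can. A call with a number of a shift or a turn outside -1 to 1 is refused whole. A call with a gripper value outside its range is refused whole. The fingers move at their own pace and stop on an object; the grip force is fixed at half the most. Time passes only in rows, so rows that do not move let the fingers close. It gives the time, the measured TCP pose, the force, the opening and the grip force at its end, in the units of the state.
- ctrl.observe(): the state, without advancing time (a new reading comes with each control period).
- ctrl.read_camera(name): name is "scene" or "top"; returns the picture (480x640x3 uint8, red, green, blue); there is no depth.
- ctrl.get_calibration(name): a dict with "camera_matrix" (3x3 intrinsics, pixels), "world_to_cam" (4x4, takes a point from world to camera coordinates). Camera axes: x right, y up, looking along -z (the intrinsics and any distortion apply to the point x, -y, -z); pixel columns grow to the right and rows downward; lengths in m; the calibration is good to about 2 mm. A picture is of the moment at which its call begins. get_calibration takes no time and is no camera call.
- ctrl.job_done(): hands the job in; it is judged then, once.
The state is a dict: "time_s": time; "q": joint angles; "joint_vel": joint speeds; "joint_efforts": joint torques, N m; "position": TCP position; "ee_rot": TCP orientation; "contact_force": force on the tool from outside, world axes, zero at the start; "torque": the same for the moment, N m; "finger_gap": finger opening in m; "grasp_force": force on a finger pad.
Only numpy, scipy, OpenCV 4.12 (cv2) and the standard library are available. Lean on these libraries where they do the work, as an engineer would, in place of code of your own. Each camera call takes 0.05 s, during which the arm holds its last target. There are 200 camera calls.

### The job

Set the sprung length stop beside the V cradle to the length marked by the tall knurled index screw: draw the stop out by its pull ring, lay the handle over into the notch level with that screw and let the spring seat it there; never let the stop snap back. Then slide the bored boss along the cradle until its end rests against the stop pad, leave the stop locked in its notch, and do not disturb the other things on the bench.

Things in the scene. Friction and masses are not known exactly. Their poses are not given: they have to be found in the camera images.
- gauge: Length-stop gauge fixed to the bench: a V cradle (robot side) and beside it the grey housing of a sprung stop with a slotted steel gate plate on top. Origin: underside of its base; z up, y along the cradle, -x faces the robot. Housing: x -3 to 84, y -61 to 128, 95 high (mm, this frame); base 10 high.
- cradle (a point): Point on the cradle's centre line, at (-50, 0, 59) mm in the gauge's frame, axes as the gauge's: the axis of 66 mm round stock lying in it. The cradle is a 90 degree V open at the top, y from -135 to 78 mm, walls up to 56 mm above the bench, 44 mm either side of the line.
- slot (a point): Top of the gate plate where the stem stands when the stop is home, at (38, 100, 95) mm in the gauge's frame, axes as the gauge's. From here the slot, 17 mm wide, runs towards -y; three open notches on its -x (cradle) side, 17 mm wide and 18 mm deep, lie at 35, 65 and 95 mm from here.
- stop (a joint): How far the sprung stop is drawn out, in m: 0 home (spring pulls it there), grows as it moves towards the gauge's -y; the notches are at 0.035, 0.065 and 0.095, the end of travel at 0.125. Spring 5 N at home to 9 N at the last notch.
- handle (a joint): Lean of the pull handle in rad about a line along the gauge's y at x = 38 mm, height 50 mm: about -0.06 to 0 upright (free to travel), 0.48 laid over towards the cradle, in a notch. Between notches the plate stops it at about 0.1. It stays where it is by its own weight.
- ring_centre (a point): Centre of the pull ring on top of the handle: a level open ring of 10 mm round steel bar, 58 mm inside and 78 mm outside, 120 mm from the handle's pivot line (170 mm above the bench when upright, about 156 mm when laid over, 55 mm nearer the cradle). Open from above and below, so closed fingers can be put into it; a bent neck joins its +x side to the 11 mm stem.
- stop_stem (a point): Point on the handle's pivot line at the stem: where the stem stands along the slot (its y in the gauge's frame is 100 mm less what joint stop reads).
- stop_face (a point): Centre of the flat face of the stop pad, a steel disc of 44 mm in the cradle, 59 mm high, facing the gauge's -y. It moves with the stop, 45 mm ahead of the stem.
- index_screw: Tall dark knurled thumb screw, 23 mm across, 22 mm high, standing on the gate plate on the far side of the slot (x = 68.5 mm in the gauge's frame) level with the wanted notch; origin: centre of its underside; axes as the gauge's. The two other notches have only flat plugs, 13 mm across and 4 mm high.
- boss_mid (a point): Middle of the bored boss: a plain steel bush lying in the cradle, 66 mm diameter, 54 mm long, its axis along the gauge's y, about 0.5 kg. Its end faces are 27 mm either side of this point; push on the steel round the bore.
- boss: The same boss; origin: centre of its end nearest the stop; its z axis points along the boss's length, away from the stop.
- marker: Bystander: yellow marker pen, 140 mm long, lying at the left edge of the bench.
- vee_block: Bystander: small steel vee block 50x50x34 mm, left of the gauge and farther away.
- tape_roll_b: Bystander: roll of tape, 97 mm across, 48 mm high, at the right.

How it is judged:
On the way, in this order (a step that is already met when the one before it is completed fails the run):
1. the stop is drawn out and its handle lies in the notch beside the index screw, let go by the robot (y of stop_stem in the frame of index_screw between -0.008 and 0.008 m and value of joint handle above 0.36 rad and contact force between each of the arm, the fingers and stop below 0.3 N), for 0.3 s.
2. the boss lies in the cradle with its end against the stop pad (y of boss_mid in the frame of stop_face between -0.0305 and -0.0235 m and x of boss_mid in the frame of stop_face between -0.005 and 0.005 m and z of boss_mid in the frame of stop_face between -0.005 and 0.005 m and angle between the z axis of boss and the y axis of gauge, either way round below 0.07 rad), for 0.2 s.
At the end, for the whole second after the job is handed in: the stem is level with the index screw within 8 mm, the handle laid over (above 0.36 rad); the boss lies at rest in the cradle, in line with it, its end within 3.5 mm of the stop pad (all of step 2 and y of stop_stem in the frame of index_screw between -0.008 and 0.008 m and value of joint handle above 0.36 rad and linear speed of boss below 0.01 m/s); the robot touches nothing.
It fails at once if the stop snaps back (faster than 0.5 m/s) (velocity of joint stop below -0.5 m/s).
It fails at once if the marker pen is moved more than 30 mm (distance of marker from where it was at the start of the episode above 0.03 m).
It fails at once if the vee block is moved more than 30 mm (distance of vee_block from where it was at the start of the episode above 0.03 m).
It fails at once if the roll of tape is moved more than 30 mm (distance of tape_roll_b from where it was at the start of the episode above 0.03 m).
It also fails if it takes over 51 s, if anything falls off the work surface, if the arm or the gripper's body presses on something with over 40 N, if the wrist force passes 120 N, or if a joint passes its speed limit or range.

## Working session

There is one attempt and no reset: what is moved stays moved. The work goes in short steps, Python scripts to look and compute and a shell command to move; the robot and the scene stay as the last step left them, time stands still between calls to the robot, and variables do not carry over. Pictures are saved under pics/ and viewed, at most 13 in all, crops included, and the job is handed in when it is done.

```bash
mkdir -p pics
python3 - <<'E'
from bench import ctrl
import cv2,numpy as np
for n in("scene","top"):
    im=ctrl.read_camera(n); cv2.imwrite(f"pics/{n}0.png",im[:,:,::-1])
    c=ctrl.get_calibration(n); print(n,{k:np.round(v,4).tolist() if not isinstance(v,str) else v for k,v in c.items()})
s=ctrl.observe();print(s)
E
```

```text
scene {'camera_matrix': [[535.9563, 0.0, 314.586], [0.0, 535.9563, 247.2778], [0.0, 0.0, 1.0]], 'world_to_cam': [[-0.7863, -0.6173, -0.0254, 0.3682], [0.3097, -0.4293, 0.8484, -0.2797], [-0.5346, 0.6592, 0.5288, -1.0648], [0.0, 0.0, 0.0, 1.0]]}
top {'camera_matrix': [[468.1259, 0.0, 311.0383], [0.0, 468.1259, 236.472], [0.0, 0.0, 1.0]], 'world_to_cam': [[0.0258, -0.9994, 0.0236, -0.0919], [0.9949, 0.028, 0.0968, -0.5638], [-0.0974, 0.021, 0.995, -1.0127], [0.0, 0.0, 0.0, 1.0]]}
{'time_s': 0.1, 'q': array([ 1.25219941,  0.62924962,  0.03848381,  1.51826643, -0.02700646,
        0.99630565, -0.02001588]), 'joint_vel': array([ 0.00157342, -0.00143865,  0.00012521, -0.00060622,  0.00065118,
        0.00169463, -0.00176698]), 'joint_efforts': array([ 3.65231936e-03, -5.64535046e+01,  1.23081576e+00, -1.93975836e+01,
        1.13060034e-02,  5.43564674e-03, -1.94599937e-05]), 'position': array([ 0.16244248, -0.62879565,  0.23048487]), 'ee_rot': array([-8.45829837e-04,  9.92025193e-01,  1.26036838e-01, -1.24910291e-04]), 'contact_force': array([ 0.48067694,  0.92677676, -0.15887229]), 'torque': array([ 0.00530482, -0.02288417, -0.02946058]), 'grasp_force': 0.0, 'finger_gap': 0.08536381854949765}
```

View pics/scene0.png

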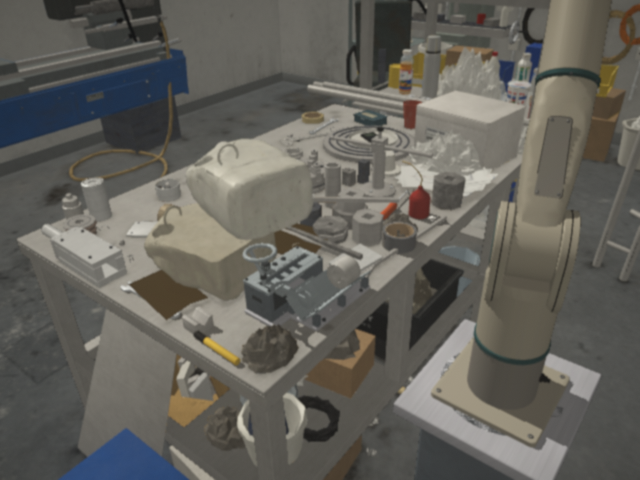

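View pics/top0.png

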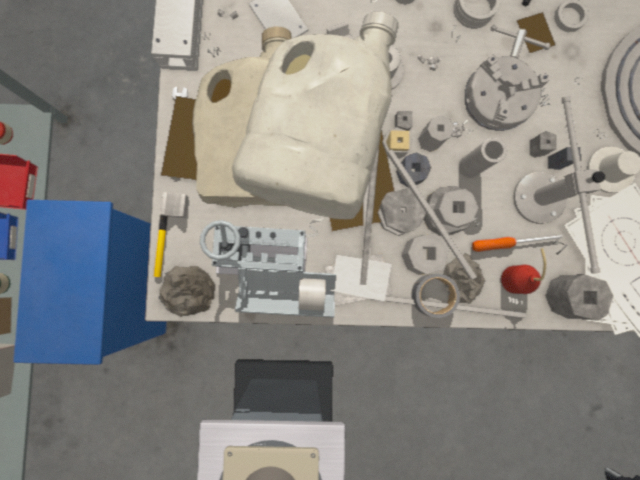

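The scene view shows the gauge at about (300,285). In the top view it spans roughly (205-335, 225-315), with the ring at about (220,241) and the boss at (313,294). I'll zoom in on both.

Run:
```python
import cv2
a=cv2.imread("pics/top0.png")[210:330,190:350]; cv2.imwrite("pics/t1.png",cv2.resize(a,None,fx=5,fy=5,interpolation=cv2.INTER_CUBIC))
a=cv2.imread("pics/scene0.png")[230:340,235:385]; cv2.imwrite("pics/s1.png",cv2.resize(a,None,fx=5,fy=5,interpolation=cv2.INTER_CUBIC))
```

```text
(no output)
```

View pics/t1.png

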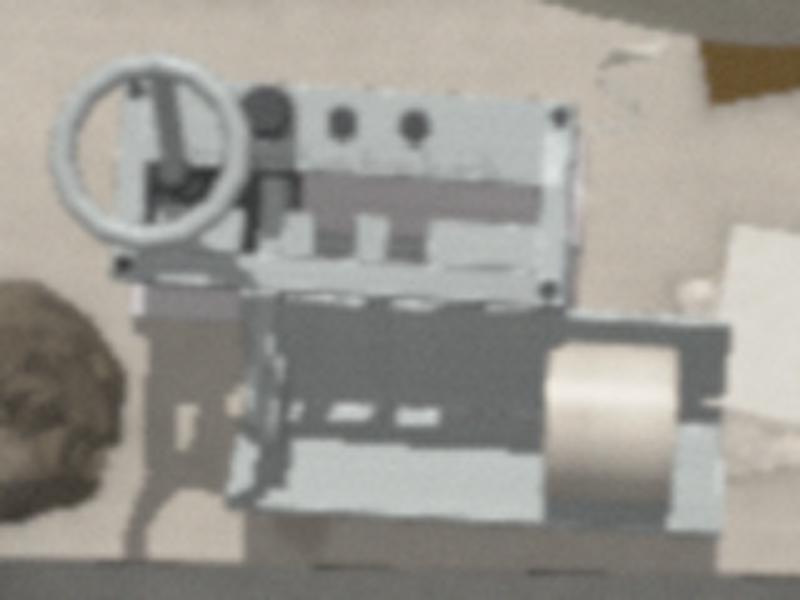

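View pics/s1.png

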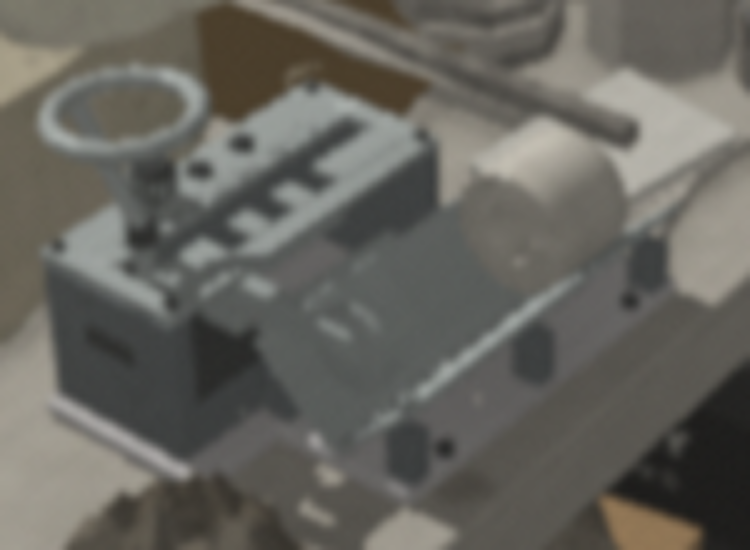

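In the top crop, the tall index screw is at (267,110), with flat plugs at (341,124) and (414,126). The screw therefore marks the notch nearest home (35 mm). The ring is centred at about (149,151) and the plate corner screws at (137,88), (560,115), (124,265) and (549,289). The scene crop shows the same corner screws, plus the plugs at (200,170) and (242,143) and the ring at (123,112).

```bash
cat > h.py <<'E'
from bench import ctrl
import cv2,numpy as np
from scipy.spatial.transform import Rotation as R
C={n:ctrl.get_calibration(n) for n in("scene","top")}
def P(n):
    return np.array(C[n]["camera_matrix"])@np.diag([1,-1,-1])@np.array(C[n]["world_to_cam"])[:3]
def tri(a,b):
    X=cv2.triangulatePoints(P("top"),P("scene"),np.array(a,float).reshape(2,1),np.array(b,float).reshape(2,1));return (X[:3]/X[3]).ravel()
def plane(n,p,z):
    M=P(n); H=np.c_[M[:,0],M[:,1],M[:,2]*z+M[:,3]]; w=np.linalg.solve(H,[*p,1]);return np.array([*(w[:2]/w[2]),z])
def proj(n,X):
    u=P(n)@[*X,1];return u[:2]/u[2]
E
cat > m.py <<'E'
from h import *
np.set_printoptions(precision=4,suppress=True)
t=lambda p:(np.array(p)+.5)/5-.5+[190,210]
s=lambda p:(np.array(p)+.5)/5-.5+[235,230]
T=dict(fl=((137,88),(57,247)) ,)
pts={"far_left":((137,88),None),"far_right":((560,115),(315,88)),"near_right":((549,289),(421,135)),"near_left":((124,265),(171,300)),"plugA":((341,124),(200,170)),"plugB":((414,126),(242,143)),"ring":((149,151),(123,112))}
pts["far_left"]=((137,88),(57,247))
for k,(a,b) in pts.items():
    print(k,"tri",tri(t(a),s(b)),"top z95",plane("top",t(a),.096),"scene z95",plane("scene",s(b),.096))
A=plane("top",t((341,124)),.099);B=plane("top",t((414,126)),.099);S=plane("top",t((267,110)),.117)
print("plugs",A,B,np.linalg.norm(A-B),"screw",S)
Q=[plane("top",t(pts[k][0]),.096) for k in("far_left","far_right","near_right","near_left")]
c=np.mean(Q,0);print("centre",c)
d=Q[0]-Q[1]+Q[3]-Q[2];yaw=np.arctan2(-d[0],d[1]);print("yaw",yaw)
for z in (.17,): print("ring",plane("top",t((149,151)),z),plane("scene",s((123,112)),z))
for p in((545,430),(680,430),(612,350),(612,515)): print("boss",plane("top",t(p),.085))
E
python3 m.py
```

```text
far_left tri [0.5732 0.1203 0.0947] top z95 [0.5733 0.1202 0.096 ] scene z95 [0.5716 0.1214 0.096 ]
far_right tri [ 0.5658 -0.0564  0.0949] top z95 [ 0.567  -0.0553  0.096 ] scene z95 [ 0.5635 -0.0558  0.096 ]
near_right tri [ 0.4943 -0.0531  0.0954] top z95 [ 0.4947 -0.0528  0.096 ] scene z95 [ 0.4934 -0.0527  0.096 ]
near_left tri [0.4998 0.122  0.0973] top z95 [0.4999 0.1222 0.096 ] scene z95 [0.501  0.1208 0.096 ]
plugA tri [0.5604 0.0351 0.0966] top z95 [0.5607 0.0353 0.096 ] scene z95 [0.5608 0.0343 0.096 ]
plugB tri [0.5602 0.0047 0.0961] top z95 [0.5607 0.0051 0.096 ] scene z95 [0.56   0.0044 0.096 ]
ring tri [0.5408 0.101  0.171 ] top z95 [0.5472 0.1141 0.096 ] scene z95 [0.6269 0.0179 0.096 ]
plugs [0.5604 0.0351 0.099 ] [0.5604 0.0049 0.099 ] 0.030155330891003414 screw [0.5635 0.0635 0.117 ]
centre [0.5337 0.0336 0.096 ]
yaw -0.03275305282353083
ring [0.5409 0.1012 0.17  ] [0.5419 0.0999 0.17  ]
boss [ 0.4365 -0.0528  0.085 ]
boss [ 0.438  -0.1089  0.085 ]
boss [ 0.4703 -0.0798  0.085 ]
boss [ 0.4023 -0.0815  0.085 ]
```

```bash
python3 -m creep '[[0,0,0.8,0,0,-0.4,0],[0,0,0.8,0,0,-0.4,0],[0,0,0.78,0,0,0,0],[0,0,0,0,0,0,0]]'
cat > w.py <<'E'
# where am I; tool-frame shift (in full-scale units) to target given on the command line
import sys
from h import *
np.set_printoptions(precision=4,suppress=True)
s=ctrl.observe();p=np.array(s["position"]);q=R.from_quat(np.roll(s["ee_rot"],-1))
print("t",s["time_s"],"p",p,"F",np.array(s["contact_force"]),"gap",s["finger_gap"])
print("tool x,y in world",q.apply([[1,0,0],[0,1,0]]).round(3).tolist())
if len(sys.argv)>3: print("units",q.inv().apply(np.array([float(v) for v in sys.argv[1:4]])-p)/.025)
E
python3 w.py 0.541 0.101 0.25
```

```text
time_s: 0.43
position: [0.1627, -0.6294, 0.2515]
ee_rot: [0.0, 1.0, -0.018, -0.0]
contact_force: [-0.3, -0.5, -0.1]
finger_gap: 0.0387
grasp_force: 0.0
t 0.4333 p [ 0.1627 -0.6294  0.2515] F [-0.261  -0.5395 -0.1224] gap 0.03871033031942
tool x,y in world [[0.999, -0.035, -0.0], [-0.035, -0.999, 0.0]]
units [ 14.0996 -29.7288   0.0457]
```

```bash
python3 -m creep '[[0,0,0,0.5,-0.8,0,0],[0,0,0,0.5,-0.8,0,0],[0,0,0,0.5,-0.8,0,0],[0,0,0,0.5,-0.8,0,0],[0,0,0,0.5,-0.8,0,0],[0,0,0,0.5,-0.8,0,0],[0,0,0,0.5,-0.8,0,0],[0,0,0,0.5,-0.8,0,0],[0,0,0,0.5,-0.8,0,0],[0,0,0,0.5,-0.8,0,0]]' | head -2
python3 -m creep '[[0,0,0,0.5,-0.8,0,0],[0,0,0,0.5,-0.8,0,0],[0,0,0,0.5,-0.8,0,0],[0,0,0,0.5,-0.8,0,0],[0,0,0,0.5,-0.8,0,0],[0,0,0,0.5,-0.8,0,0],[0,0,0,0.5,-0.8,0,0],[0,0,0,0.5,-0.8,0,0],[0,0,0,0.5,-0.8,0,0],[0,0,0,0.5,-0.8,0,0]]' | head -2
python3 -m creep '[[0,0,0,0.4,-0.8,0,0],[0,0,0,0.4,-0.8,0,0],[0,0,0,0.4,-0.8,0,0],[0,0,0,0.4,-0.8,0,0],[0,0,0,0.4,-0.8,0,0],[0,0,0,0.4,-0.8,0,0],[0,0,0,0.4,-0.8,0,0],[0,0,0,0.4,-0.8,0,0],[0,0,0,0.4,-0.8,0,0],[0,0,0,0.4,-0.8,0,0]]' | head -2
python3 w.py 0.541 0.101 0.25
```

```text
time_s: 1.27
position: [0.2944, -0.4321, 0.2508]
time_s: 2.1
position: [0.4257, -0.2365, 0.2509]
time_s: 2.93
position: [0.532, -0.0401, 0.2508]
t 2.9333 p [ 0.532  -0.0401  0.2508] F [ 0.1416 -0.1683 -0.2323] gap 0.00012339600303097785
tool x,y in world [[1.0, -0.03, -0.001], [-0.03, -1.0, 0.0]]
units [ 0.1914 -5.6514  0.031 ]
```

```bash
python3 -m creep '[[0,0,0,0,-0.8,0,0],[0,0,0,0,-0.8,0,0],[0,0,0,0,-0.8,0,0],[0,0,0,0,-0.8,0,0],[0,0,0,0,-0.8,0,0],[0,0,0,0,-0.8,0,0],[0,0,0,0.2,-0.8,0,0],[0,0,0,0,0,0,0]]'|head -2
python3 -m creep '[[0,0,0,0,0,0.6,0],[0,0,0,0,0,0.6,0],[0,0,0,0,0,0.6,0],[0,0,0,0,0,0.6,0],[0,0,0,0,0,0.6,0],[0,0,0,0,0,0.6,0],[0,0,0,0,0,0.6,0],[0,0,0,0,0,0,0]]'
python3 w.py 0.541 0.101 0.145
python3 - <<'E'
from h import *
im={n:ctrl.read_camera(n)[:,:,::-1] for n in C}
a=im["top"][200:330,180:350];b=im["scene"][210:340,215:385]
cv2.imwrite("pics/i2.png",np.vstack([cv2.resize(a,(392,300),interpolation=2),cv2.resize(b,(392,300),interpolation=2)]))
E
```

```text
time_s: 3.6
position: [0.5417, 0.1041, 0.2508]
time_s: 4.27
position: [0.5393, 0.0977, 0.1434]
ee_rot: [0.001, 1.0, -0.015, -0.003]
contact_force: [-0.4, 0.3, -0.1]
finger_gap: 0.0002
grasp_force: 0.0
t 4.2667 p [0.5393 0.0977 0.1434] F [-0.3931  0.2985 -0.0528] gap 0.00020783821551579343
tool x,y in world [[1.0, -0.031, -0.006], [-0.031, -1.0, 0.002]]
units [ 0.0636 -0.1343 -0.0648]
```

View pics/i2.png

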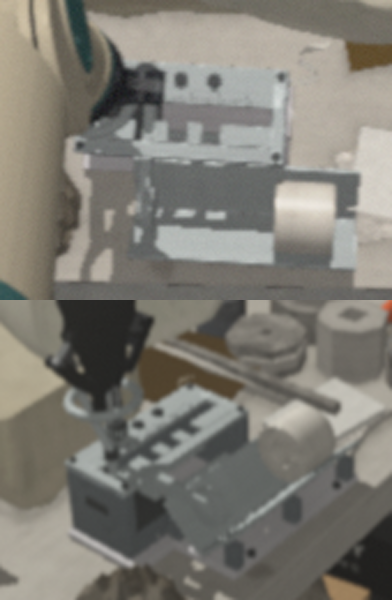

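The fingers are inside the ring with no contact force. In the scene crop they pass through the ring at (100,405). Next I pull slowly towards -y.

```bash
python3 -m creep '[[0,0,0,0,0.2,0,0],[0,0,0,0,0.2,0,0]]'|sed -n '2p;4p'
python3 -m creep '[[0,0,0,0,0.15,0,0],[0,0,0,0,0,0,0]]'|sed -n '2p;4p'
python3 -m creep '[[0,0,0,0,0.15,0,0],[0,0,0,0,0,0,0]]'|sed -n '2p;4p'
python3 -m creep '[[0,0,0,0,0.15,0,0],[0,0,0,0,0,0,0]]'|sed -n '2p;4p'
```

```text
position: [0.5421, 0.0889, 0.1473]
contact_force: [-0.1, 5.6, -0.9]
position: [0.5419, 0.0852, 0.1472]
contact_force: [1.0, 4.3, 0.6]
position: [0.5418, 0.0819, 0.1471]
contact_force: [0.2, 5.0, 1.0]
position: [0.5417, 0.0781, 0.147]
contact_force: [0.3, 5.4, 0.5]
```

```bash
python3 -m creep '[[0,0,0,0,0.15,0,0],[0,0,0,0,0.15,0,0],[0,0,0,0,0.15,0,0],[0,0,0,0,0.15,0,0],[0,0,0,0,0,0,0]]'|sed -n '2p;4p'
python3 - <<'E'
from h import *
im={n:ctrl.read_camera(n)[:,:,::-1] for n in C}
for n in C: cv2.imwrite(f"pics/{n}3.png",im[n])
a=im["top"][215:315,210:310];b=im["scene"][235:335,235:335]
a0=cv2.imread("pics/top0.png")[215:315,210:310]
z=lambda a:cv2.resize(a,(400,400),interpolation=2)
cv2.imwrite("pics/i3.png",np.hstack([z(a),z(b)]))
E
```

```text
position: [0.5412, 0.0629, 0.1469]
contact_force: [-0.0, 5.6, 1.2]
```

View pics/i3.png

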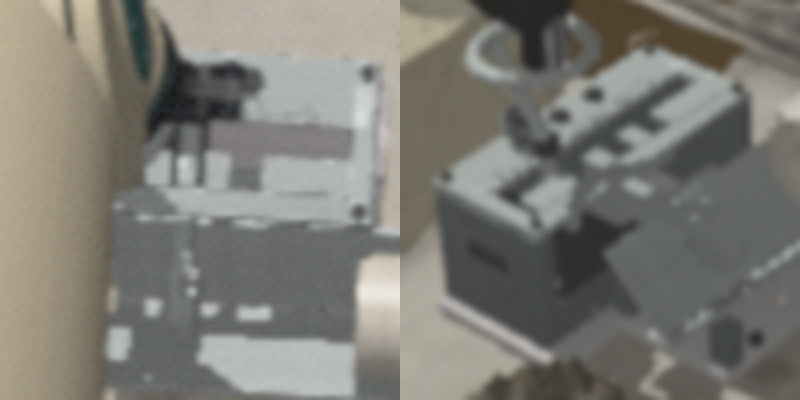

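Top view: the pad has moved about 12.8 px, roughly 26 mm. Scene view: the stem foot is at about (271,272). I'll cross-check that with a ray.

Run:
```python
from h import *
for p in((270,271.5),(271.2,272.5)):
  for z in(.096,.1,.105): print(plane("scene",p,z).round(4))
o=np.array([.4922,.0013]);print("notch stem xy",o+.038*np.array([1,-.031])+.065*np.array([.031,1]))
# where the stem at the notch, and pad top, would appear
y=np.array([.031,1]);x=np.array([1,-.031])
for d in(0,.02,.025,.03,.035):
  s=o+.038*x+(.1-d)*y; f=o-.05*x+(.055-d)*y
  print(d,"stem scene z.1",proj("scene",[*s,.1]).round(1),"padtop in top",proj("top",[*f,.081]).round(1))
```

```text
[0.5471 0.0659 0.096 ]
[0.543 0.07  0.1  ]
[0.5378 0.0752 0.105 ]
[0.542  0.0673 0.096 ]
[0.5379 0.0714 0.1   ]
[0.5328 0.0766 0.105 ]
notch stem xy [0.532215 0.065122]
0 stem scene z.1 [264.3 278.9] padtop in top [245.5 290.6]
0.02 stem scene z.1 [270.4 275. ] padtop in top [255.2 291.2]
0.025 stem scene z.1 [271.9 274. ] padtop in top [257.6 291.3]
0.03 stem scene z.1 [273.3 273. ] padtop in top [260.  291.5]
0.035 stem scene z.1 [274.8 272.1] padtop in top [262.4 291.6]
```

```bash
python3 -m creep '[[0,0,0,0,0.17,0,0],[0,0,0,0,0.17,0,0],[0,0,0,0,0,0,0]]'|sed -n '2p;4p'
python3 -m creep '[[0,0,0,-0.2,0,0,0],[0,0,0,-0.2,0,0,0],[0,0,0,0,0,0,0]]'|sed -n '2p;4p'
python3 -m creep '[[0,0,0,-0.2,0,0.1,0],[0,0,0,-0.2,0,0.1,0],[0,0,0,0,0,0,0]]'|sed -n '2p;4p'
```

```text
position: [0.5409, 0.0545, 0.1469]
contact_force: [0.8, 4.8, 1.5]
position: [0.5299, 0.0554, 0.1469]
contact_force: [0.5, 5.4, 3.0]
position: [0.5195, 0.0558, 0.1417]
contact_force: [-0.3, 5.8, 3.6]
```

```bash
python3 -m creep '[[0,0,0,-0.2,0,0.1,0],[0,0,0,-0.2,0,0.1,0],[0,0,0,0,0,0,0]]'|sed -n '2p;4p'
python3 -m creep '[[0,0,0,-0.2,0,0.1,0],[0,0,0,0,0,0,0]]'|sed -n '2p;4p'
python3 - <<'E'
from h import *
im={n:ctrl.read_camera(n)[:,:,::-1] for n in C}
a=im["top"][215:315,210:310];b=im["scene"][235:335,235:335]
z=lambda a:cv2.resize(a,(400,400),interpolation=2)
cv2.imwrite("pics/i4.png",np.hstack([z(a),z(b)]))
E
```

```text
position: [0.5093, 0.0563, 0.1367]
contact_force: [-0.0, 6.7, 4.1]
position: [0.5046, 0.0564, 0.1344]
contact_force: [-1.5, 7.0, 6.1]
```

View pics/i4.png

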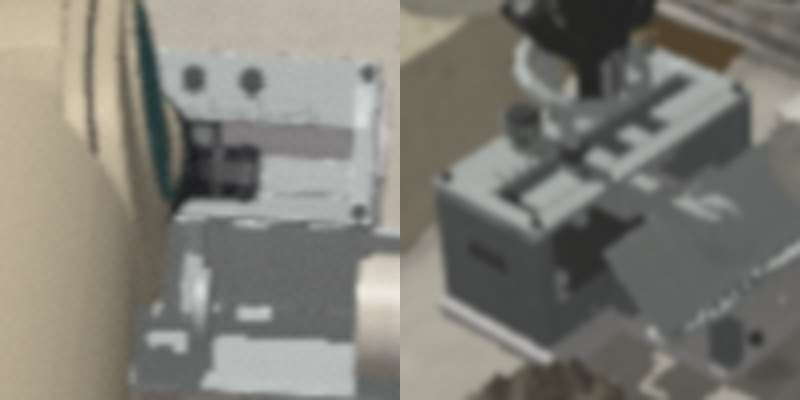

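In the top view the pad edge is at about px 261, so the stop is drawn out about 34 mm. In the scene view the stem is at about (278,274) and is starting to lean towards the notch. I keep going.

```bash
python3 -m creep '[[0,0,0,-0.2,0,0.05,0],[0,0,0,0,0,0,0]]'|sed -n '2p;4p'
python3 -m creep '[[0,0,0,-0.2,0,0.05,0],[0,0,0,0,0,0,0]]'|sed -n '2p;4p'
python3 -m creep '[[0,0,0,-0.2,0,0.05,0],[0,0,0,0,0,0,0]]'|sed -n '2p;4p'
```

```text
position: [0.4999, 0.0565, 0.1334]
contact_force: [-1.6, 5.9, 7.0]
position: [0.4948, 0.0567, 0.1322]
contact_force: [-1.3, 6.0, 8.1]
position: [0.4897, 0.0568, 0.1308]
contact_force: [-2.1, 6.9, 7.3]
```

```bash
python3 -m creep '[[0,0,0,-0.1,0,-0.15,0],[0,0,0,0,0,0,0]]'|sed -n '2p;4p'
python3 -m creep '[[0,0,0,-0.2,0,-0.05,0],[0,0,0,0,0,0,0]]'|sed -n '2p;4p'
python3 -m creep '[[0,0,0,-0.2,0,0,0],[0,0,0,0,0,0,0]]'|sed -n '2p;4p'
```

```text
position: [0.4878, 0.0568, 0.1343]
contact_force: [0.3, 5.7, 1.3]
position: [0.4825, 0.0569, 0.1352]
contact_force: [1.0, 6.0, -1.1]
position: [0.4776, 0.0571, 0.135]
contact_force: [1.3, 6.4, -3.3]
```

```bash
python3 -m creep '[[0,0,0,-0.2,0,0.05,0],[0,0,0,0,0,0,0]]'|sed -n '2p;4p'
python3 -m creep '[[0,0,0,-0.2,0,0.05,0],[0,0,0,0,0,0,0]]'|sed -n '2p;4p'
python3 -m creep '[[0,0,0,-0.2,0,0.05,0],[0,0,0,0,0,0,0]]'|sed -n '2p;4p'
python3 - <<'E'
from h import *
im={n:ctrl.read_camera(n)[:,:,::-1] for n in C}
a=im["top"][215:315,210:310];b=im["scene"][235:335,235:335]
z=lambda a:cv2.resize(a,(400,400),interpolation=2)
cv2.imwrite("pics/i5.png",np.hstack([z(a),z(b)]))
E
```

```text
position: [0.4729, 0.0572, 0.1337]
contact_force: [2.3, 6.9, -3.6]
position: [0.4724, 0.0576, 0.1335]
contact_force: [7.0, 5.4, -4.5]
position: [0.4703, 0.0582, 0.1332]
contact_force: [9.8, 5.9, 1.4]
```

View pics/i5.png

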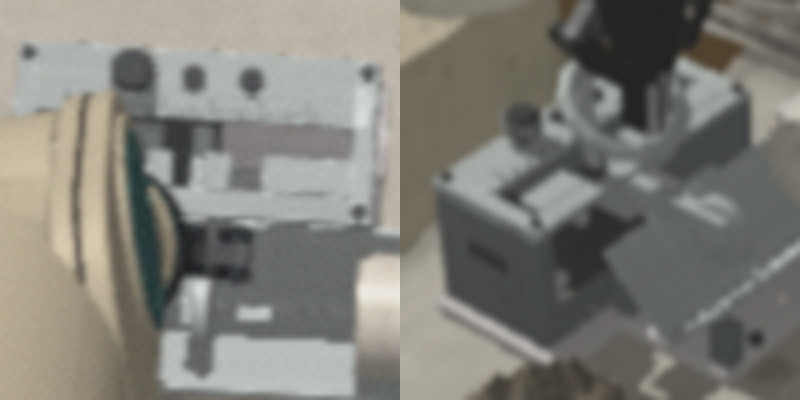

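The handle is now fully laid over: Fx shows a hard stop and the scene view shows the ring tilted towards the cradle. I back off and let the spring seat it slowly.

```bash
python3 -m creep '[[0,0,0,0.2,0,0,0],[0,0,0,0,-0.08,0,0],[0,0,0,0,0,0,0]]'|sed -n '2p;4p'
python3 -m creep '[[0,0,0,0,-0.1,0,0],[0,0,0,0,0,0,0]]'|sed -n '2p;4p'
python3 -m creep '[[0,0,0,0,-0.1,0,0],[0,0,0,0,0,0,0]]'|sed -n '2p;4p'
python3 -m creep '[[0,0,0,0,-0.1,0,0],[0,0,0,0,0,0,0]]'|sed -n '2p;4p'
```

```text
position: [0.4715, 0.0596, 0.1325]
contact_force: [4.8, 5.6, 3.4]
position: [0.47, 0.0608, 0.132]
contact_force: [3.9, 2.3, 1.7]
position: [0.4673, 0.0627, 0.1312]
contact_force: [0.7, 1.3, 1.2]
position: [0.4667, 0.0654, 0.1309]
contact_force: [0.3, 0.2, -0.1]
```

```bash
python3 -m creep '[[0,0,0,0,-0.15,-0.1,0],[0,0,0,0.1,-0.1,-0.2,0],[0,0,0,0.1,0,-0.3,0],[0,0,0,0,0,0,0]]'|sed -n '2p;4p'
python3 -m creep '[[0,0,0,0,0,-0.5,0],[0,0,0,0,0,-0.5,0],[0,0,0,0,0,-0.5,0],[0,0,0,0,0,-0.5,0],[0,0,0,0,0,-0.5,0],[0,0,0,0,0,0,0]]'|sed -n '2p;4p'
python3 w.py 0.441 -0.13 0.21
python3 - <<'E'
from h import *
o=np.array([.4922,.0013]);y=np.array([.031,1]);x=np.array([1,-.031])
for n in(-.081,-.108,-.14,.02-.027,.02-.054): print(n,"cradle pt",o-.05*x+n*y)
im={n:ctrl.read_camera(n)[:,:,::-1] for n in C}
a=im["top"][215:315,210:310];b=im["scene"][235:335,235:335]
z=lambda a:cv2.resize(a,(400,400),interpolation=2)
cv2.imwrite("pics/i6.png",np.hstack([z(a),z(b)]))
E
```

```text
position: [0.4748, 0.0722, 0.1478]
contact_force: [-0.6, -0.5, -0.0]
position: [0.4748, 0.0719, 0.2111]
contact_force: [0.6, -0.2, -0.8]
t 10.0 p [0.4748 0.0719 0.2111] F [ 0.578  -0.1745 -0.8197] gap 0.0002459552491530908
tool x,y in world [[0.999, -0.033, 0.005], [-0.033, -0.999, -0.001]]
units [-1.085   8.1179  0.0293]
-0.081 cradle pt [ 0.439689 -0.07815 ]
-0.108 cradle pt [ 0.438852 -0.10515 ]
-0.14 cradle pt [ 0.43786 -0.13715]
-0.006999999999999999 cradle pt [ 0.441983 -0.00415 ]
-0.034 cradle pt [ 0.441146 -0.03115 ]
```

View pics/i6.png

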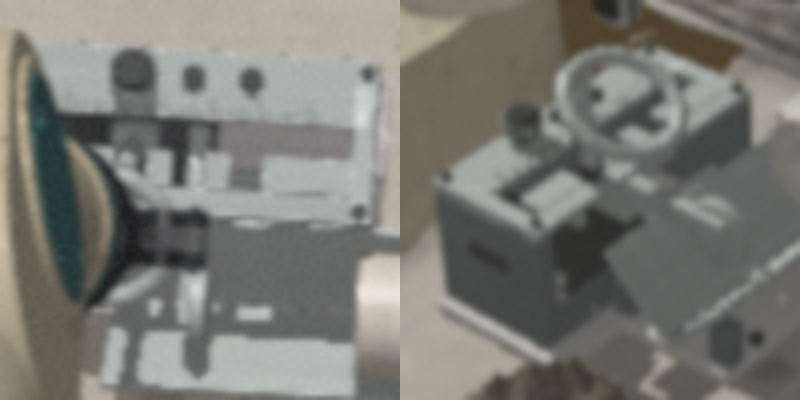

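The handle is seated in the notch beside the index screw: the ring is tilted towards the cradle and the stem is in the notch at (125,160) in the left crop. Now I go behind the boss.

```bash
python3 -m creep '[[0,0,0,-0.12,0.85,0,0],[0,0,0,-0.12,0.85,0,0],[0,0,0,-0.12,0.85,0,0],[0,0,0,-0.12,0.85,0,0],[0,0,0,-0.12,0.85,0,0],[0,0,0,-0.12,0.85,0,0],[0,0,0,-0.12,0.85,0,0],[0,0,0,-0.12,0.85,0,0],[0,0,0,-0.12,0.85,0,0],[0,0,0,-0.12,0.85,0,0]]'|sed -n '2p;4p'
python3 -m creep '[[0,0,0,0,0,0,0]]'|sed -n '2p;4p'
python3 w.py 0.438 -0.140 0.045
```

```text
position: [0.4353, -0.1405, 0.2079]
contact_force: [0.8, 0.7, -1.1]
position: [0.4346, -0.1441, 0.208]
contact_force: [0.4, 0.3, -0.1]
t 11.0167 p [ 0.4346 -0.1441  0.208 ] F [ 0.421   0.3093 -0.0657] gap 0.00023198481866740483
tool x,y in world [[0.999, -0.039, -0.002], [-0.039, -0.999, 0.002]]
units [ 0.1408 -0.1818  6.5182]
```

```bash
python3 -m creep '[[0,0,0,0.12,0,0.8,0],[0,0,0,0,0,0.8,0],[0,0,0,0,0,0.8,0],[0,0,0,0,0,0.8,0],[0,0,0,0,0,0.8,0],[0,0,0,0,0,0.8,0],[0,0,0,0,0,0.8,0],[0,0,0,0,0,0.8,0],[0,0,0,0,0,0,0]]'|sed -n '2p;4p'
python3 -m creep '[[0,0,0,0,-0.3,0,0],[0,0,0,0,-0.3,0,0],[0,0,0,0,-0.2,0,0],[0,0,0,0,-0.2,0,0],[0,0,0,0,-0.2,0,0],[0,0,0,0,0,0,0]]'|sed -n '2p;4p'
```

```text
position: [0.4368, -0.1385, 0.0455]
contact_force: [-0.4, -0.8, -0.3]
position: [0.4455, -0.1161, 0.0532]
contact_force: [0.2, -18.3, 25.1]
```

```bash
python3 -m creep '[[0,0,0,0,0.25,0,0],[0,0,0,0,0,0,0]]'|sed -n '2,4p'
python3 w.py
python3 - <<'E'
from h import *
im={n:ctrl.read_camera(n)[:,:,::-1] for n in C}
a=im["top"][235:335,270:370];b=im["scene"][210:310,290:390]
z=lambda a:cv2.resize(a,(400,400),interpolation=2)
cv2.imwrite("pics/i7.png",np.hstack([z(a),z(b)]))
E
```

```text
position: [0.4426, -0.1189, 0.0517]
ee_rot: [0.002, 1.0, -0.018, 0.003]
contact_force: [-0.1, -7.8, 10.0]
t 12.4333 p [ 0.4426 -0.1189  0.0517] F [-0.0895 -7.7651  9.9749] gap -0.00013575704274562043
tool x,y in world [[0.999, -0.036, 0.007], [-0.036, -0.999, 0.004]]
```

View pics/i7.png

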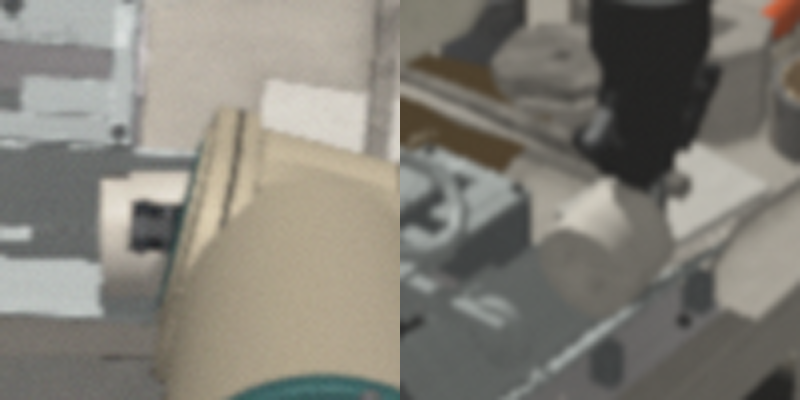

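The scene view suggests the gripper's outer knuckles, not the fingertips, caught the boss's upper edge (up-and-back force). I'll back off, raise the tool and push with the tips on the upper steel.

```bash
python3 -m creep '[[0,0,0,0,0.5,0,0],[0,0,0,0,0.4,0,0],[0,0,0,0,0,0,0]]'|sed -n '2,4p'
python3 -m creep '[[0,0,0,0,0,-0.5,0],[0,0,0,0,0,-0.5,0],[0,0,0,0,0,0,0]]'|sed -n '2,4p'
python3 w.py 0.438 -0.14 0.070
```

```text
position: [0.4401, -0.1401, 0.05]
ee_rot: [0.001, 1.0, -0.018, 0.001]
contact_force: [0.8, 0.1, 0.2]
position: [0.4405, -0.1379, 0.0756]
ee_rot: [0.0, 1.0, -0.016, 0.002]
contact_force: [-1.0, 0.4, -0.2]
t 13.0333 p [ 0.4405 -0.1379  0.0756] F [-1.0269  0.4173 -0.1709] gap -0.00020388485718697907
tool x,y in world [[0.999, -0.032, 0.003], [-0.032, -0.999, 0.0]]
units [-0.0989  0.0884  0.2225]
```

```bash
python3 -m creep '[[0,0,0,-0.1,-0.2,0.2,0],[0,0,0,0,-0.2,0,0],[0,0,0,0,-0.2,0,0],[0,0,0,0,0,0,0]]'|sed -n '2p;4p'
python3 -m creep '[[0,0,0,0,-0.2,0,0],[0,0,0,0,-0.2,0,0],[0,0,0,0,0,0,0]]'|sed -n '2p;4p'
python3 -m creep '[[0,0,0,0,-0.2,0,0],[0,0,0,0,-0.2,0,0],[0,0,0,0,0,0,0]]'|sed -n '2p;4p'
```

```text
position: [0.4368, -0.1213, 0.0681]
contact_force: [-0.0, -0.0, 0.2]
position: [0.4378, -0.1128, 0.0687]
contact_force: [-0.3, -0.2, -0.3]
position: [0.4383, -0.1039, 0.0691]
contact_force: [0.1, -4.0, 1.4]
```

```bash
python3 -m creep '[[0,0,0,0,-0.2,0,0],[0,0,0,0,-0.2,0,0],[0,0,0,0,-0.2,0,0],[0,0,0,0,-0.2,0,0],[0,0,0,0,0,0,0]]'|sed -n '2p;4p'
python3 -m creep '[[0,0,0,0,-0.2,0,0],[0,0,0,0,-0.2,0,0],[0,0,0,0,-0.2,0,0],[0,0,0,0,-0.2,0,0],[0,0,0,0,0,0,0]]'|sed -n '2p;4p'
python3 w.py
python3 - <<'E'
from h import *
im=ctrl.read_camera("top")[:,:,::-1];cv2.imwrite("pics/top8.png",im)
hsv=cv2.cvtColor(im,cv2.COLOR_BGR2HSV)
# boss vs cradle: luminance profile along the cradle at the boss's bright line
for r in(289,293): print(r,im[r,250:320].mean(1).round().astype(int).tolist())
E
```

```text
position: [0.4389, -0.0836, 0.069]
contact_force: [-0.3, -2.2, 0.7]
position: [0.4395, -0.0634, 0.0689]
contact_force: [0.9, -3.0, 1.6]
t 14.7 p [ 0.4395 -0.0634  0.0689] F [ 0.9331 -3.015   1.5905] gap 3.117223455588948e-05
tool x,y in world [[0.999, -0.033, 0.0], [-0.033, -0.999, 0.0]]
289 [112, 102, 106, 111, 140, 166, 170, 182, 197, 197, 174, 130, 103, 103, 108, 109, 106, 102, 103, 104, 104, 116, 140, 143, 131, 152, 187, 198, 199, 192, 162, 125, 148, 186, 192, 180, 165, 154, 152, 153, 154, 154, 157, 157, 154, 158, 157, 158, 160, 160, 159, 159, 160, 162, 162, 162, 162, 160, 159, 160, 159, 158, 159, 156, 159, 160, 158, 155, 155, 153]
293 [114, 100, 102, 111, 146, 170, 168, 159, 161, 158, 136, 108, 98, 111, 109, 105, 102, 101, 115, 153, 180, 187, 183, 168, 162, 186, 201, 203, 200, 180, 138, 120, 137, 145, 147, 146, 148, 150, 153, 152, 156, 153, 156, 156, 157, 156, 158, 158, 157, 159, 160, 160, 162, 158, 160, 161, 161, 160, 160, 161, 160, 160, 159, 159, 160, 160, 156, 156, 152, 156]
```

```bash
python3 -m creep '[[0,0,0,0,-0.15,0,0],[0,0,0,0,-0.15,0,0],[0,0,0,0,-0.15,0,0],[0,0,0,0,0,0,0]]'|sed -n '2p;4p'
python3 -m creep '[[0,0,0,0,-0.1,0,0],[0,0,0,0,0,0,0]]'|sed -n '2p;4p'
python3 -m creep '[[0,0,0,0,-0.1,0,0],[0,0,0,0,0,0,0]]'|sed -n '2p;4p'
```

```text
position: [0.4398, -0.0524, 0.0689]
contact_force: [1.1, -3.3, 1.5]
position: [0.4398, -0.0502, 0.0689]
contact_force: [-0.2, -5.2, 3.0]
position: [0.4399, -0.0476, 0.0689]
contact_force: [-1.0, -5.0, 3.5]
```

```bash
python3 -m creep '[[0,0,0,0,-0.1,0,0],[0,0,0,0,0,0,0]]'|sed -n '2p;4p'
python3 - <<'E'
from h import *
im={n:ctrl.read_camera(n)[:,:,::-1] for n in C}
a=im["top"][235:335,230:330];b=im["scene"][230:330,260:360]
z=lambda a:cv2.resize(a,(400,400),interpolation=2)
cv2.imwrite("pics/i9.png",np.hstack([z(a),z(b)]))
E
```

```text
position: [0.44, -0.0451, 0.0689]
contact_force: [0.4, -5.2, 2.6]
```

View pics/i9.png

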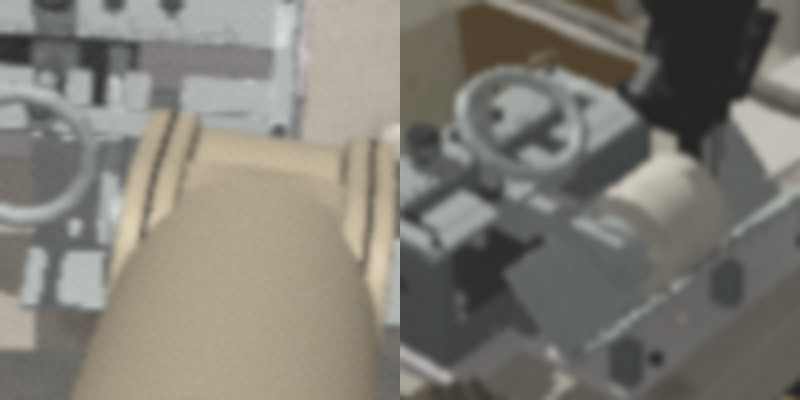

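The scene view shows the boss close behind the pad disc at about (615,250). I keep nudging until the force jumps.

```bash
python3 -m creep '[[0,0,0,0,-0.08,0,0],[0,0,0,0,0,0,0]]'|sed -n '2p;4p'
python3 -m creep '[[0,0,0,0,-0.08,0,0],[0,0,0,0,0,0,0]]'|sed -n '2p;4p'
python3 -m creep '[[0,0,0,0,-0.08,0,0],[0,0,0,0,0,0,0]]'|sed -n '2p;4p'
```

```text
position: [0.4401, -0.0431, 0.0689]
contact_force: [0.3, -4.9, 2.4]
position: [0.4401, -0.0411, 0.0689]
contact_force: [-0.3, -5.4, 2.5]
position: [0.4402, -0.0391, 0.0689]
contact_force: [0.5, -5.5, 4.0]
```

```bash
python3 -m creep '[[0,0,0,0,-0.06,0,0],[0,0,0,0,0,0,0]]'|sed -n '2p;4p'
python3 -m creep '[[0,0,0,0,-0.06,0,0],[0,0,0,0,0,0,0]]'|sed -n '2p;4p'
python3 -m creep '[[0,0,0,0,-0.06,0,0],[0,0,0,0,0,0,0]]'|sed -n '2p;4p'
```

```text
position: [0.4402, -0.0379, 0.0688]
contact_force: [0.7, -6.2, 2.9]
position: [0.4403, -0.0377, 0.069]
contact_force: [0.7, -10.0, 4.3]
position: [0.4403, -0.0375, 0.069]
contact_force: [-0.0, -12.9, 5.0]
```

Hard contact. Now I withdraw and check.

```bash
python3 -m creep '[[0,0,0,0,0.1,0,0],[0,0,0,0,0.2,0,0],[0,0,0,0,0.4,0,0],[0,0,0,0,0.6,0,0],[0,0,0,0,0,-0.8,0],[0,0,0,0,0,-0.8,0],[0,0,0,0,0,-0.8,0],[0,0,0,0,0,-0.8,0],[0,0,0,0,0,-0.8,0],[0,0,0,0,0,-0.8,0]]'|sed -n '2p;4p'
python3 -m creep '[[0,0,0,-0.2,0.9,0,0],[0,0,0,-0.2,0.9,0,0],[0,0,0,-0.2,0.9,0,0],[0,0,0,-0.2,0.9,0,0],[0,0,0,-0.2,0.9,0,0],[0,0,0,-0.2,0.9,0,0],[0,0,0,-0.2,0.9,0,0],[0,0,0,-0.2,0.9,0,0],[0,0,0,-0.2,0.9,0,0],[0,0,0,0,0,0,0]]'|sed -n '2p;4p'
python3 - <<'E'
from h import *
im={n:ctrl.read_camera(n)[:,:,::-1] for n in C}
a=im["top"][220:320,210:310];b=im["scene"][230:330,260:360]
z=lambda a:cv2.resize(a,(400,400),interpolation=2)
cv2.imwrite("pics/i10.png",np.hstack([z(a),z(b)]))
E
```

```text
position: [0.4386, -0.0664, 0.1896]
contact_force: [-0.2, -0.4, 0.7]
position: [0.3858, -0.272, 0.1887]
contact_force: [-0.3, -0.4, 0.3]
```

View pics/i10.png

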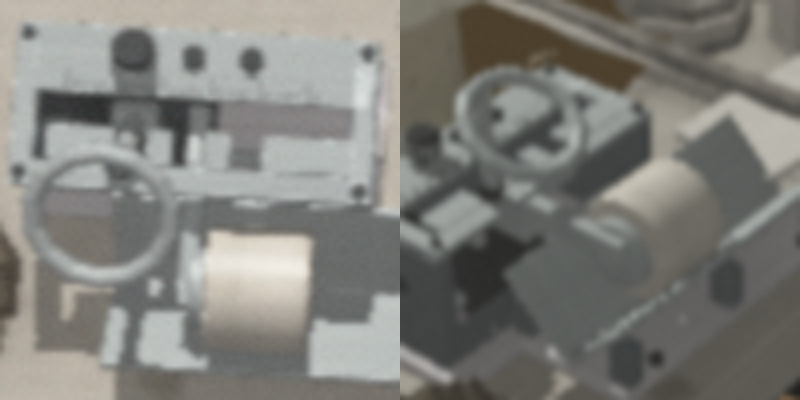

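The boss sits flush against the pad: its end is at about (203,290) in the top crop, with the pad directly against it. The handle still lies in the notch beside the screw, and the arm is clear. Handing in.

```bash
python3 -c "
from bench import ctrl
print(ctrl.observe()['time_s']);print(ctrl.job_done())"
```

```text
18.45
the job is handed in; nothing more can be done
None
```

I handed the job in at 18.5 s, but no verdict came back: the last pictures show the stop locked in the first notch (35 mm) beside the index screw, the boss against the stop pad and the arm clear.

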